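# Free the child-safety catch and open the cup cupboard

## Task

Two small wooden cupboards stand on the worktop, their doors ajar and held there by the safety catch behind each door. Open the taller cupboard: reach down through the gap behind the top edge of its door, press the white catch arm down and, keeping it pressed, pull the door past the catch and on to at least 50 degrees, then let go and leave it standing open. Leave the door of the lower cupboard held on its own catch.

Things in the scene. Friction and masses are not known exactly. Their poses are not given: they have to be found in the camera images.
- tall_door (a joint): Door angle of the taller cupboard (fixed wooden box 125 deep, 210 wide, 160 mm high); rad, 0 closed, starts 0.37-0.42. Upright panel over the whole front, 12 mm thick, hinged at the box's left front edge seen from the robot; free edge swings to the robot. The catch stops it at 0.43, leaving a gap near the catch 50-60 mm wide, open from above. Freed, it turns easily, stays where left; limit 1.9.
- tall_hinge (a point): Left front top corner of the taller cupboard's box (z = 160 mm), on the door's upright hinge axis; fixed. x points level from the front into the box, y along the front to the left, z up. With the door at q, a point r from the hinge along the door's inner face and u behind that face is at x = u cos q - r sin q, y = -u sin q - r cos q in this frame.
- tall_catch_top (a point): On the upper face of its catch arm, seen in the gap: r = 145, u = 30 mm, 20 mm below the door's top. White arm 20 wide, 6 thick, from a 2 mm plate on the door's inner face level back 95 mm under the box's top; moves with the door. Pressed, it slides straight down to 14 mm (spring 3 to 7 N); 7 mm down, its end pin clears the batten it hooks, and about 25 mm of pull takes it past. Springs back.
- low_door (a joint): Door angle of the lower cupboard: same build and catch but 105 mm high, with a blue and white cup and keys on top; rad, 0 closed, starts 0.37-0.42, its catch stops it at 0.43. Leave it on its catch. The two cupboards may stand either way round, left or right.

How it is judged:
On the way:
1. the taller cupboard's catch is pressed down (5 mm or more) while its door is still ajar (height (world z) of tall_catch_top below 0.135 m and value of joint tall_door below 0.5 rad), for 0.1 s.
At the end, for the whole second after the job is handed in: The taller cupboard's door stands at rest, open by at least 47 degrees (0.82 rad), its catch sprung up again to within 3 mm; the lower cupboard's door is still held on its catch (under 0.5 rad) (value of joint tall_door above 0.82 rad and velocity of joint tall_door below 0.05 rad/s and height (world z) of tall_catch_top above 0.137 m and value of joint low_door below 0.5 rad); the robot touches nothing.
It fails at once if the lower cupboard's door is opened past its catch (value of joint low_door above 0.6 rad).
It also fails if it takes over 42 s, if anything falls off the work surface, if the arm or the gripper's body presses on something with over 40 N, if the wrist force passes 120 N, or if a joint passes its speed limit or range.

## Robot

A 6-joint arm with a two-finger parallel gripper is mounted at the origin on a cart in front of the work surface, level with it; the furniture and walls round the work are solid. World frame = base frame: x ahead of the robot, y to its left, z up, the work surface at z = 0. Lengths are in m, angles in rad, forces in N, time in s.
With the tool pointing down it reaches from about 0.325 to 0.775 m from the base axis. Payload 5.5 kg.
Tool frame: the origin (TCP) lies midway between the tips of the shut fingers; the grasp point (between the pads) lies bot.grasp_offset behind it (bot.grasp_offset is the distance from the TCP to the grasp point, in m); z points along the fingers, y is the direction in which the jaws open and shut (so a half turn about z gives the same grasp; the last joint's range is limited). The gripper opens to 88 mm and grips with 3 to 60 N. Pads are 20 mm wide; open, the fingers measure 115 mm over their backs; the gripper's body (75 mm by 178 mm) begins 61 mm behind the grasp point.
Start: joints at [-1.311, 0.091, 1.231, -0, 1.82, -0.057], TCP at [0.187, -0.57, 0.223] pointing down, gripper open.
Joint ranges: [-2.87, 2.87], [-0.86, 2.18], [0.17, 2.46], [-1.51, 4.65], [0.06, 2.69], [-2.65, 2.65]. Speed limits (rad/s): [2.57, 2.57, 3.01, 3.14, 3.14, 3.14].

## Interface

Orientations are given as a unit quaternion [w, x, y, z].
In Python, from cell import bot gives the robot as it stands.
- The arm moves only by the shell command python3 -m crank 'ROWS' [OPENING] [FORCE]. ROWS is JSON, a list of rows, each a list of 4 numbers: the shift along the tool's x, y, z in mm, then the turn about the tool's z in rad. A call has 1 to 5 rows; each row is the pose to reach, as a shift and turn from the pose commanded when the call began, along the tool's axes at that moment; what a row does not reach only later rows make up. A row lasts 1/12 s, in which the tool goes at most 41.7 mm and 7.16 degrees, less where a joint would pass 70% of its speed; a pose out of reach is approached as far as the arm can. A call with a gripper value outside its range is refused whole. OPENING is the finger opening in mm, from 0 to 87.8, set as the call begins (- or left out, the last holds). The fingers move at their own pace and stop on an object; FORCE is the grip in N (left out, the last holds). Time passes only in rows, so rows that repeat a pose let the fingers close. It gives the time, the measured TCP pose, the force and the opening at its end, in the units of the state.
- bot.get_obs(): the state, without advancing time (a new reading comes with each control period).
- bot.grab_frame(name): name is "scene" or "side" or "wrist"; returns the picture (420x560x3 uint8, blue, green, red); there is no depth.
- bot.camera_model(name): a dict with "mtx" (3x3 intrinsics, pixels), "distortion" ([k1, k2, p1, p2, k3] as OpenCV has them; the pictures are not rectified), "R" (3x3) and "t" (3): a world point X has camera coordinates R X + t. Camera axes: x right, y down, z forward; pixel columns grow to the right and rows downward; lengths in m; the calibration is good to about 2 mm. A picture is of the moment at which its call begins: read the wrist's pose just before it. camera_model takes no time and is no camera call; for the wrist camera it gives the pose at the moment of the call.
- bot.sign_off(): hands the job in, once; it reports no verdict.
The state is a dict: "t": time; "q": joint angles; "joint_vel": joint speeds; "tau": joint torques, N m; "position": TCP position; "tool_rot": TCP orientation; "wrist_force": force on the tool from outside, world axes, zero at the start; "ft_torque": the same for the moment, N m; "finger_gap": finger opening in m.
Only numpy, scipy, OpenCV 4.12 (cv2) and the standard library are available. Lean on these libraries where they do the work, as an engineer would, in place of code of your own. Each camera call takes 0.05 s, during which the arm holds its last target. There are 200 camera calls.

## Working session

There is one attempt and no reset: what is moved stays moved. The work goes in short steps, Python scripts to look and compute and a shell command to move; the robot and the scene stay as the last step left them, time stands still between calls to the robot, and variables do not carry over. Pictures are saved under pics/ and viewed, about 8 in all and at most 12, crops included, and the job is handed in when it is done.

```bash
mkdir -p pics; ls; python3 - <<'E'
from cell import bot
import cv2,numpy as np
for n in("scene","side"):
    m=bot.camera_model(n);print(n,np.round(m["mtx"],1).tolist(),np.round(m["R"],3).tolist(),np.round(m["t"],3).tolist(),m["distortion"])
    cv2.imwrite(f"pics/{n}0.png",bot.grab_frame(n))
print(bot.get_obs(),bot.grasp_offset)
E
```

```text
pics
scene [[466.7, 0.0, 276.2], [0.0, 466.7, 210.5], [0.0, 0.0, 1.0]] [[-0.407, -0.913, 0.022], [-0.472, 0.189, -0.861], [0.782, -0.361, -0.508]] [0.222, 0.329, 1.166] [-0.12189684  0.          0.          0.          0.        ]
side [[460.2, 0.0, 278.0], [0.0, 460.2, 204.3], [0.0, 0.0, 1.0]] [[-0.937, -0.35, -0.003], [-0.199, 0.539, -0.819], [0.288, -0.766, -0.574]] [0.491, 0.179, 1.447] [-0.0921629  0.         0.         0.         0.       ]
{'t': 0.1, 'q': array([-1.31069867e+00,  9.17987291e-02,  1.23175834e+00,  7.37345076e-06,
        1.81975744e+00, -5.67169802e-02]), 'joint_vel': array([ 0.00172441, -0.00122144, -0.00302404,  0.00071452, -0.00122297,
        0.00048664]), 'tau': array([ 3.16618753e-03, -4.47857273e+01, -4.07570279e+01,  7.00313319e-02,
        2.84556724e-02, -1.13138810e-04]), 'position': array([ 0.18685151, -0.56990098,  0.22161487]), 'tool_rot': array([-8.56845746e-04,  9.87479266e-01,  1.57746501e-01, -8.38421268e-05]), 'wrist_force': array([0.26277474, 0.97330611, 0.48091479]), 'ft_torque': array([ 0.02318597,  0.01513557, -0.03555281]), 'finger_gap': 0.08762460803336049} 0.0187
```

View pics/scene0.png

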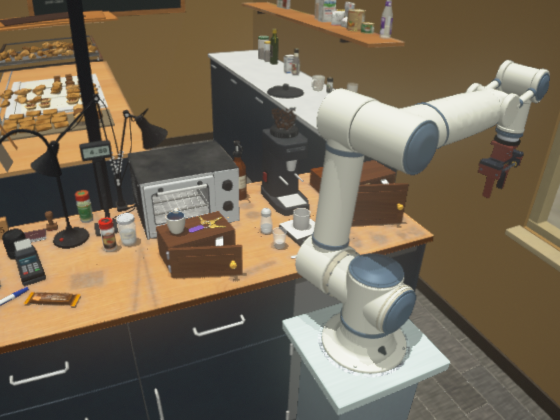

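View pics/side0.png

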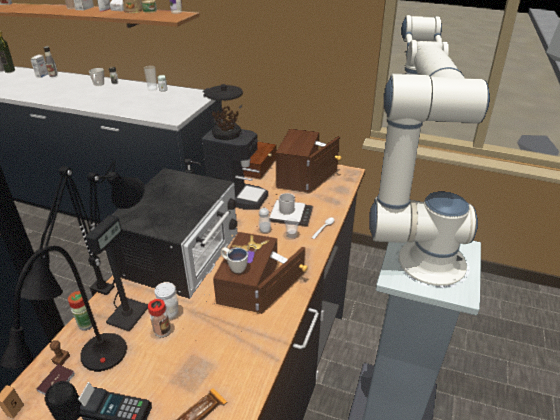

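The lower cupboard (cup on top) is on the left, with its near corner around scene (205,250). The tall one is on the right, at scene (365,190) and side (310,160). The white catches show in the gaps in the side view. I'll enlarge both.

```bash
python3 - <<'E'
import cv2,numpy as np
a=cv2.imread("pics/side0.png")[120:200,260:350]; b=cv2.imread("pics/scene0.png")[150:235,300:412]
cv2.imwrite("pics/c1.png",cv2.resize(a,None,fx=7,fy=7,interpolation=cv2.INTER_CUBIC))
cv2.imwrite("pics/c2.png",cv2.resize(b,None,fx=7,fy=7,interpolation=cv2.INTER_CUBIC))
E
```

```text
(no output)
```

View pics/c1.png

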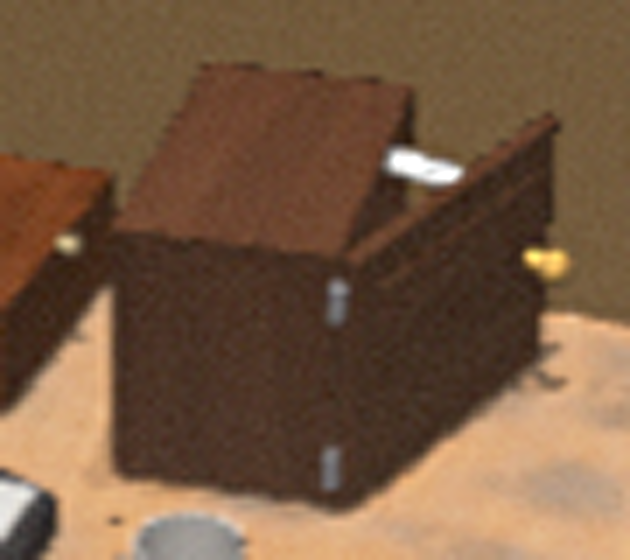

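View pics/c2.png

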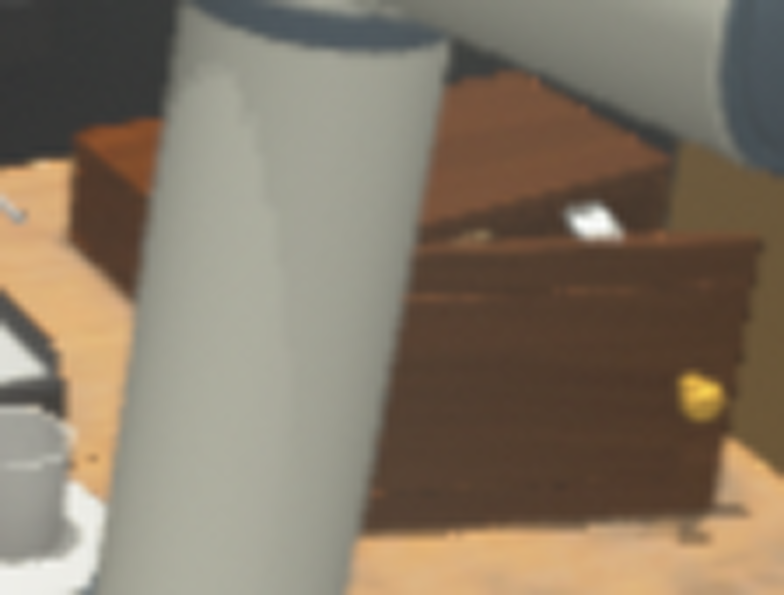

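```bash
cat > h.py <<'E'
from cell import bot
import cv2,numpy as np
from scipy.optimize import least_squares
def proj(n,X,m=None):
    m=m or bot.camera_model(n)
    return cv2.projectPoints(np.array(X,float).reshape(-1,3),cv2.Rodrigues(np.array(m["R"]))[0],np.array(m["t"],float),np.array(m["mtx"]),np.array(m["distortion"]))[0].reshape(-1,2)
def w(p,L,z):   # cupboard frame (x into box,y left) to world
    c,s=np.cos(p[2]),np.sin(p[2]); return [p[0]+c*L[0]-s*L[1],p[1]+s*L[0]+c*L[1],z]
def door(q,r,u): return [u*np.cos(q)-r*np.sin(q),-u*np.sin(q)-r*np.cos(q)]
E
python3 - <<'E'
from h import *
S={n:bot.camera_model(n) for n in("scene","side")}
D=[("side",(309.3,155.7),lambda p:w(p,[0,0],.16)),("side",(318.6,132.6),lambda p:w(p,[0,-.21],.16)),
("side",(276.9,153.1),lambda p:w(p,[.125,0],.16)),("side",(289.3,129.4),lambda p:w(p,[.125,-.21],.16)),
("side",(339.4,137),lambda p:w(p,door(p[3],.21,-.006),.16)),
("scene",(395.4,172.4),lambda p:w(p,[0,-.21],.16)),("scene",(376.4,160.7),lambda p:w(p,[.125,-.21],.16)),
("scene",(408.9,184.3),lambda p:w(p,door(p[3],.21,-.012),.16)),
("side",(260+425/7,120+165/7),lambda p:w(p,door(p[3],.145,.03),.14)),("scene",(300+597/7,150+220/7),lambda p:w(p,door(p[3],.145,.03),.14))]
f=lambda p,i=None:np.array([proj(n,g(p),S[n])[0]-uv for n,uv,g in D])
s=least_squares(lambda p:f(p).ravel(),[.6,-.3,-.5,.4],loss="soft_l1")
p=s.x;print(p);print(np.round(f(p),1))
np.save("p.npy",p)
print("catch",w(p,door(p[3],.145,.03),.14),"hinge",w(p,[0,0],.16),"free",w(p,door(p[3],.21,0),.16))
E
```

```text
[ 0.48882127 -0.23594674  0.10166609  0.36099185]
[[ 0.2  0.4]
 [ 1.2 -1.2]
 [-0.5 -1.1]
 [ 0.3 -1.4]
 [-0.4 -1.6]
 [-0.1  0.6]
 [-3.9 -0.8]
 [-0.5 -0.4]
 [ 1.8  0.1]
 [ 0.   3. ]]
catch [np.float64(0.4806359658740817), np.float64(-0.38379125137409464), 0.14] hinge [np.float64(0.48882126507402063), np.float64(-0.23594673548998252), 0.16] free [np.float64(0.4349711938900732), np.float64(-0.43892498514615574), 0.16]
```

The fit holds together: the catch is at about (0.481, -0.384) and q is about 0.36. I'll move above the gap for a close look with the wrist camera.

```bash
python3 -m crank '[[35,-10,-25,0.1],[75,-20,-40,0.2],[115,-32,-40,0.3],[150,-43,-40,0.4],[185,-54,-40,0.5]]' 0 20; python3 -m crank '[[35,45,0,0.05],[65,80,0,0.08],[65,80,0,0.08]]'; python3 - <<'E'
from h import *
m=bot.camera_model("wrist");print(bot.get_obs()["position"],bot.get_obs()["finger_gap"],bot.get_obs()["tool_rot"])
im=bot.grab_frame("wrist");cv2.imwrite("pics/w0.png",im)
import pickle;pickle.dump(m,open("w0.pkl","wb"))
p=np.load("p.npy")
print(proj("wrist",[w(p,[0,0],.16),w(p,[0,-.21],.16),w(p,door(p[3],.21,0),.16),w(p,door(p[3],.145,.03),.14)],m))
E
```

```text
t: 0.52
position: [0.3475, -0.4597, 0.2628]
tool_rot: [-0.0, 0.996, -0.094, 0.0]
wrist_force: [-0.5, -0.8, 0.4]
finger_gap: 0.058
t: 0.77
position: [0.3971, -0.5528, 0.2596]
tool_rot: [-0.001, 0.991, -0.131, -0.001]
wrist_force: [-0.2, -0.1, -0.1]
finger_gap: 0.0381
[ 0.39706842 -0.55284631  0.25961459] 0.03808580839935694 [-9.89449321e-04  9.91344530e-01 -1.31278460e-01 -1.00458823e-03]
[[-133.45510645  202.20589708]
 [  91.41188574   98.85715268]
 [ 121.75679901  200.84087744]
 [  48.19558064  158.68668373]]
```

View pics/w0.png

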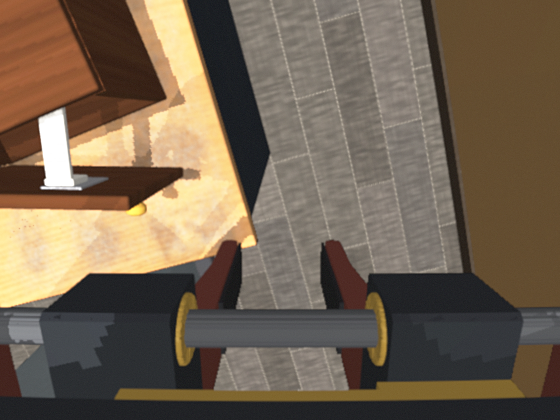

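The wrist camera sees the tall box's front right corner at (101,90), the door's free inner top corner at about (133,196) and the white catch from (52,110) to (60,180). I shifted the wrong way in y, so I'll slide left and look again.

```bash
python3 -m crank '[[-5,-40,0,0],[-10,-80,0,0],[-15,-120,0,0],[-20,-160,0,0],[-20,-160,0,0]]' 0 20; python3 -m crank '[[0,0,0,0],[0,0,0,0]]'; python3 - <<'E'
from h import *
m=bot.camera_model("wrist");print(bot.get_obs()["position"],bot.get_obs()["finger_gap"],bot.get_obs()["tool_rot"])
im=bot.grab_frame("wrist");cv2.imwrite("pics/w1.png",im)
import pickle;pickle.dump(m,open("w1.pkl","wb"))
p=np.load("p.npy")
print(proj("wrist",[w(p,[0,0],.16),w(p,[0,-.21],.16),w(p,door(p[3],.21,0),.16),w(p,door(p[3],.145,.03),.14)],m))
E
```

```text
t: 1.23
position: [0.4186, -0.3861, 0.2631]
tool_rot: [-0.001, 0.992, -0.129, 0.0]
wrist_force: [-0.1, 0.5, 0.1]
finger_gap: 0.0015
t: 1.4
position: [0.4174, -0.3921, 0.2626]
tool_rot: [0.0, 0.991, -0.131, -0.0]
wrist_force: [1.1, -0.3, -0.8]
finger_gap: 0.0007
[ 0.41739968 -0.39207277  0.26262229] 0.0007163066600752832 [ 2.47829765e-04  9.91375843e-01 -1.31049130e-01 -5.31129814e-05]
[[ 55.59224603 172.65015928]
 [319.07646056  64.98734261]
 [335.18931182 171.05845776]
 [248.85193192 129.05514483]]
```

View pics/w1.png

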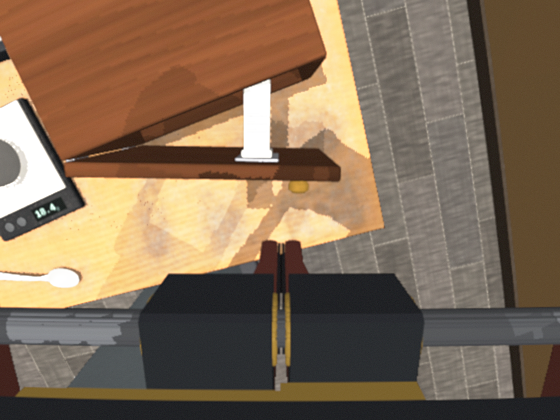

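The view is clear: hinge at about (66,160), box front right corner at (326,56), door free inner and outer top corners at (339,167) and (340,180), and catch root at (257,155). I'll refit on these points, adding the side view.

```bash
python3 - <<'E'
from h import *
import pickle
m=pickle.load(open("w1.pkl","rb"))
D=[((66,160),lambda p:w(p,[0,0],.16)),((326,56),lambda p:w(p,[0,-.21],.16)),((339,167),lambda p:w(p,door(p[3],.21,0),.16)),((340,180),lambda p:w(p,door(p[3],.21,-.012),.16)),((257,155),lambda p:w(p,door(p[3],.145,.003),.14))]
f=lambda p:np.array([proj("wrist",g(p),m)[0]-uv for uv,g in D])
p=least_squares(lambda p:f(p).ravel(),np.load("p.npy")).x
print(p);print(np.round(f(p),1));np.save("p1.npy",p)
print("catch",w(p,door(p[3],.145,.03),.14))
o=bot.get_obs();R=cv2.Rodrigues;P=np.array([.4182,-.3920,.2626])
from scipy.spatial.transform import Rotation as Ro
q=o["tool_rot"];T=Ro.from_quat([*q[1:],q[0]]).as_matrix()
print(o["position"])
for d in(.36,.43,.6,.8,.9,1.0):
  print(d,p[2]-d,np.round(1000*T.T@(np.array(w(p,door(d,.145,.014),.14))-o["position"]),1))
print(np.round(1000*T.T@(np.array(w(p,door(p[3],.145,.025),.14))-o["position"]),1))
E
```

```text
[ 0.49596946 -0.243079    0.08914175  0.36929298]
[[-5.6  1. ]
 [ 1.9 -0.6]
 [ 3.2 -1.8]
 [ 1.2  1.2]
 [-1.   1.5]]
catch [np.float64(0.48470723050591435), np.float64(-0.39072100573715296), 0.14]
[ 0.41727301 -0.39263972  0.26241874]
0.36 -0.2708582515683611 [ 50.  -19.8 122.4]
0.43 -0.34085825156836114 [ 39.8 -19.3 122.4]
0.6 -0.5108582515683611 [ 15.1 -20.9 122.4]
0.8 -0.7108582515683611 [-13.  -28.1 122.4]
0.9 -0.8108582515683611 [-26.5 -33.8 122.4]
1.0 -0.9108582515683611 [-39.2 -40.8 122.4]
[ 59.6 -19.6 122.4]
```

```bash
python3 -m crank '[[32,-10,0,0],[62,-20,0,0],[62,-20,40,0],[62,-20,80,0],[62,-20,80,0]]' 0 30; python3 - <<'E'
from h import *
im=bot.grab_frame("wrist");cv2.imwrite("pics/w2.png",im);print(bot.get_obs()["position"])
E
```

```text
t: 1.87
position: [0.4791, -0.387, 0.1694]
tool_rot: [-0.006, 0.991, -0.132, -0.008]
wrist_force: [-1.2, 1.0, -3.3]
finger_gap: 0.0005
[ 0.47993136 -0.38790055  0.17477116]
```

View pics/w2.png

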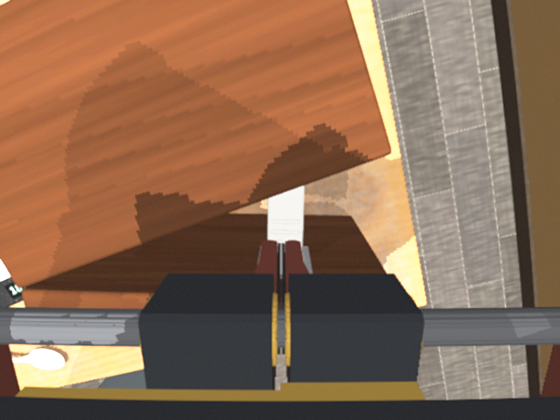

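The shut fingers (tips around (282,243)) stand over the white arm (columns 268-305), between the box edge and the door. Now I'll press gently.

```bash
python3 -m crank '[[0,2,15,0],[0,2,28,0],[0,2,36,0],[0,2,40,0],[0,2,40,0]]'; python3 -m crank '[[0,0,3,0],[0,0,6,0],[0,0,9,0],[0,0,9,0],[0,0,9,0]]'
```

```text
t: 2.33
position: [0.4819, -0.391, 0.1427]
tool_rot: [-0.0, 0.991, -0.131, -0.0]
wrist_force: [-0.2, 0.1, -1.0]
finger_gap: 0.0008
t: 2.75
position: [0.4824, -0.3913, 0.1347]
tool_rot: [0.001, 0.991, -0.131, 0.001]
wrist_force: [-0.4, -2.3, 4.9]
finger_gap: 0.0003
```

```bash
python3 -m crank '[[0,0,2,0],[0,0,4,0],[0,0,6,0],[0,0,6,0],[0,0,6,0]]'
```

```text
t: 3.17
position: [0.4824, -0.3913, 0.1287]
tool_rot: [0.001, 0.991, -0.131, 0.001]
wrist_force: [-0.2, -2.3, 6.2]
finger_gap: 0.0002
```

The catch is pressed about 11 mm with 6 N, matching the spring. Now I'll pull along the door's arc, staying at this depth.

```bash
python3 -m crank '[[-6,0,0,0],[-12,-1,0,0.03],[-18,-1,0,0.06],[-24,-1,0,0.10],[-30,-1,0,0.14]]'; python3 -c "
from h import *
cv2.imwrite('pics/s3.png',cv2.resize(bot.grab_frame('side')[120:200,260:350],None,fx=7,fy=7,interpolation=2))"
```

```text
t: 3.58
position: [0.4534, -0.383, 0.129]
tool_rot: [0.001, 0.98, -0.201, 0.001]
wrist_force: [0.1, -3.1, 6.4]
finger_gap: 0.0005
```

View pics/s3.png

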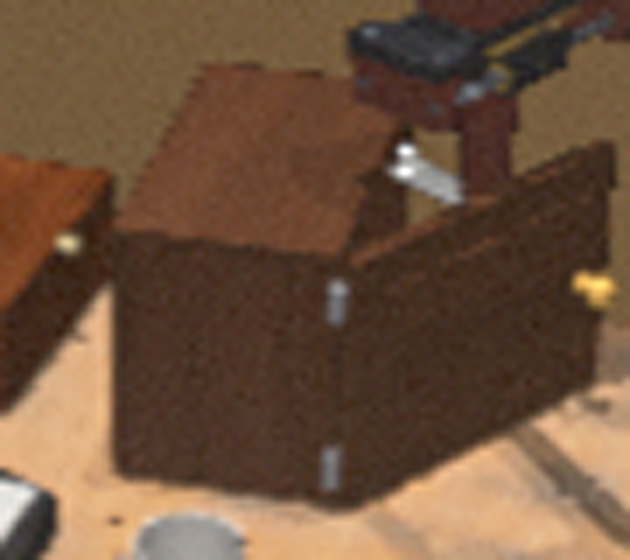

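The door follows the finger. The arm's end pin now shows in front of the box, so the catch is clear. I'll carry on along the arc.

```bash
python3 -m crank '[[-12,0,0,0.06],[-24,0,0,0.13],[-36,-1,0,0.21],[-46,-3,0,0.31],[-60,-7,0,0.41]]'; python3 -m crank '[[-8,1,0,0.06],[-15,2,0,0.11],[-22,3,0,0.16],[-22,3,0,0.16],[-22,3,0,0.16]]'; python3 -c "
from h import *
cv2.imwrite('pics/s4.png',cv2.resize(bot.grab_frame('side')[100:220,240:380],None,fx=5,fy=5,interpolation=2))"
```

```text
t: 4.05
position: [0.4008, -0.3527, 0.1286]
tool_rot: [0.001, 0.917, -0.398, 0.001]
wrist_force: [-0.6, -2.6, 6.5]
finger_gap: 0.0003
t: 4.47
position: [0.3844, -0.3373, 0.1288]
tool_rot: [-0.001, 0.884, -0.467, 0.001]
wrist_force: [1.8, 2.2, 6.3]
finger_gap: 0.0007
```

View pics/s4.png

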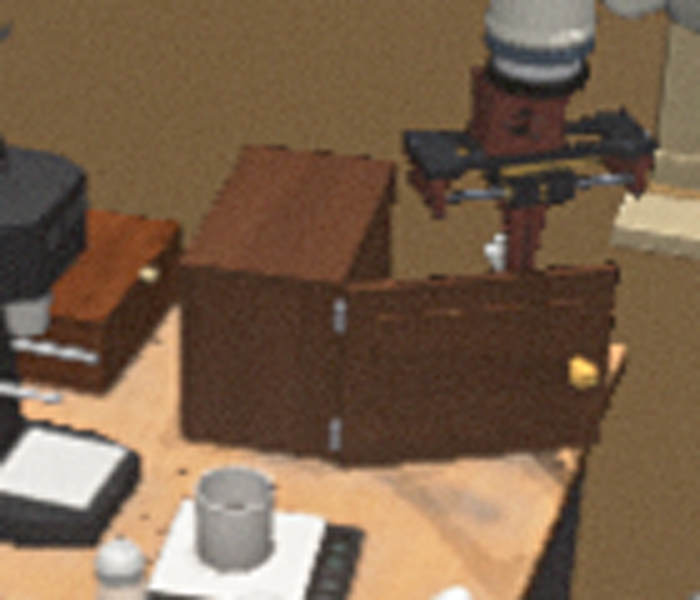

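The door stands wide open, about 1.0 rad by the finger's position. I'll back off slightly and lift out slowly.

```bash
python3 -m crank '[[4,0,0,0],[6,0,-4,0],[6,0,-10,0],[6,0,-18,0],[6,0,-28,0]]'; python3 -m crank '[[0,0,-20,0],[0,0,-50,0],[0,0,-90,0],[0,0,-90,0],[0,0,-90,0]]';python3 -m crank '[[0,0,0,0],[0,0,0,0],[0,0,0,0]]'; python3 - <<'E'
from h import *
cv2.imwrite('pics/s5.png',cv2.resize(bot.grab_frame('side')[120:320,210:380],None,fx=3,fy=3,interpolation=2))
p=np.load("p1.npy")
for q in(.9,1,1.1):print(q,proj("side",[w(p,door(q,.21,0),.16),w(p,door(q,.145,.03),.14),w(p,door(q,.145,.03),.13)]).round(1).tolist())
E
```

```text
t: 4.93
position: [0.3864, -0.3426, 0.1552]
tool_rot: [-0.0, 0.884, -0.468, -0.001]
wrist_force: [-0.0, 0.2, -0.2]
finger_gap: 0.0001
t: 5.35
position: [0.3875, -0.3438, 0.2489]
tool_rot: [0.001, 0.884, -0.468, 0.002]
wrist_force: [0.6, -0.1, -0.9]
finger_gap: 0.0006
t: 5.6
position: [0.3865, -0.3427, 0.2437]
tool_rot: [-0.0, 0.884, -0.468, -0.002]
wrist_force: [0.4, 0.3, 0.1]
finger_gap: 0.0005
0.9 [[357.5, 144.4], [338.4, 148.8], [338.2, 151.1]]
1 [[360.2, 146.8], [340.8, 150.3], [340.6, 152.6]]
1.1 [[362.4, 149.4], [342.9, 152.0], [342.7, 154.3]]
```

View pics/s5.png

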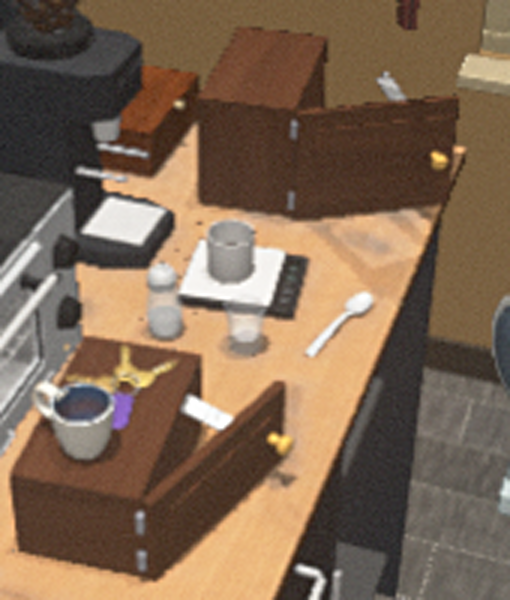

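The tall door's free top corner is at (362.7,152.7) in the full picture, so q is about 1.1 rad (63°). The white catch shows above the door's edge again, the low door is still ajar on its catch, and the gripper is clear.

```bash
python3 -c "
from cell import bot
print(bot.sign_off())"
```

```text
the job is handed in; nothing more can be done
None
```

The taller cupboard (on the right) is open to roughly 1.0–1.1 rad, about 60°, and I handed the job in at about 5.7 s. With the fingers shut, I pressed its catch down about 11 mm at around 6 N, pulled the door past the catch along its arc, then backed off and lifted clear.

My last checks, from the side camera and the wrist force:
- **Door angle:** the image gives about 1.1 rad and the finger's position about 1.06, against the required 0.82. The free top corner was about 3 px off the model, but well inside the margin. I took no second picture to confirm the door was still.
- **Catch:** the white arm shows above the door's edge again after the lift. I judged this by eye and did not measure its height.
- **Lower cupboard:** its door is still ajar on its catch, and its cup and keys are in place.
- **Robot:** the fingers are clear at z = 0.244 m, and the wrist force is near zero.

One early move went the wrong way sideways, in free space, and touched nothing. No check failed.

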